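# Put the red socket back in the carrier and lift the carrier level

### The arm

A 6-joint arm with a two-finger parallel gripper is mounted at the origin on the work surface. World frame = base frame: x ahead of the robot, y to its left, z up, the work surface at z = 0. Lengths are in m, angles in degrees, forces in N, time in s.
With the tool pointing down it reaches from about 0.4 to 0.825 m from the base axis. Payload 7 kg.
Tool frame: the origin (TCP) lies between the finger pads, 19 mm behind the fingertips; this is the grasp point; z points along the fingers, y is the line along which they close (so a half turn about z gives the same grasp; the last joint's range is limited). The gripper opens to 88 mm and grips with 3 to 60 N. Pads are 19 mm wide; open, the fingers measure 130 mm over their backs; the gripper's body (78 mm by 193 mm) begins 47 mm behind the grasp point.
Start: joints at [85.778, 20.546, 0.682, 0, -70.136, -16.507], TCP at [0.239, 0.631, 0.245] pointing down, gripper open.
Joint ranges: [-176.03, 176.03], [-82.01, 121.73], [-58.28, 71.71], [-173.87, 95.51], [-174.79, -0.11], [-173.66, 173.66]. Speed limits (degrees/s): [136.94, 136.94, 172.46, 180, 180, 180].

### API

Orientations are given as [roll, pitch, yaw] about the fixed x, y, z axes, in that order (R = Rz(yaw) Ry(pitch) Rx(roll)).
In Python, from plant import r gives the robot as it stands. The module is installed in compiled form; this text tells all that it offers.
- The arm moves only by the shell command python3 -m pendant 'ROWS' [OPENING] [FORCE]. ROWS is JSON, a list of rows, each a list of 6 numbers: the shift along the tool's x, y, z in mm, then the turn, a rotation vector about the tool's x, y, z in rad. In form: [[tx, ty, tz, wx, wy, wz], ...]. A call has 1 to 20 rows; each row is the pose to reach, as a shift and turn from the pose commanded when the call began, along the tool's axes at that moment; what a row does not reach only later rows make up. A row lasts 1/8 s, in which the tool goes at most 62.5 mm and 10.7 degrees, less where a joint would pass 70% of its speed; a pose out of reach is approached as far as the arm can. A call with a gripper value outside its range is refused whole. OPENING is the finger opening in mm, from 0 to 87.6, set as the call begins (- or left out, the last holds). The fingers move at their own pace and stop on an object; FORCE is the grip in N (left out, the last holds). Time passes only in rows, so rows that repeat a pose let the fingers close. It gives the time, the measured TCP pose, the force, the opening and the grip force at its end, in the units of the state.
- r.get_state(): the state, without advancing time (a new reading comes with each control period).
- r.capture(name): name is "scene" or "top" or "wrist"; returns the picture (400x640x3 uint8, red, green, blue); there is no depth.
- r.camera_params(name): a dict with "mtx" (3x3 intrinsics, pixels), "distortion" ([k1, k2, p1, p2, k3] as OpenCV has them; the pictures are not rectified), "rvec" (rotation vector, rad) and "tvec" (3), from world to camera coordinates, as OpenCV has them; the wrist camera has in their place "mount" (4x4, takes a point from camera to tool coordinates, whose origin is the TCP and whose axes are the flange's). Camera axes: x right, y down, z forward; pixel columns grow to the right and rows downward; lengths in m; the calibration is good to about 2 mm. A picture is of the moment at which its call begins: read the wrist's pose just before it. camera_params takes no time and is no camera call.
- r.close_job(): hands the job in; it is judged then, once.
The state is a dict: "time_s": time; "joints": joint angles; "qd": joint speeds; "joint_torque": joint torques, N m; "tcp_pos": TCP position; "eef_rot": TCP orientation; "contact_force": force on the tool from outside, world axes, zero at the start; "moment": the same for the moment, N m; "gripper_width": finger opening in m; "gripper_force": force on a finger pad.
Only numpy, scipy, OpenCV 4.12 (cv2) and the standard library are available. Lean on these libraries where they do the work, as an engineer would, in place of code of your own. Each camera call takes 0.05 s, during which the arm holds its last target. There are 200 camera calls.

### The job

Put the loose red socket back, standing upright and fully down, in the red cup of the socket carrier while the carrier stands on the bench, and let go of it. Then take the carrier by its bar handle and lift it straight up, about 10 cm clear of the bench, and finish while still holding it there, level and still, with the red, blue and green sockets in their cups; the program ends holding. The yellow socket stays out on the bench for the next job: leave it, and everything else on the bench, alone.

Things in the scene. Friction and masses are not known exactly. Their poses are not given: they have to be found in the camera images.
- carrier: socket carrier standing loose on the bench: grey tray 190 mm (its x) by 150 mm (its y), 8 mm thick, with four coloured cups standing at its corners and one black bar handle over its middle; 0.3 to 0.52 kg when empty. Origin at the centre of the tray's underside, z up. Cups in its own frame, centres at (x, y): red (60, 48), yellow (-60, 48), blue (60, -48), green (-60, -48) mm.
- handle (a point): middle of the carrier's black bar handle, on its axis, 85 mm above the carrier's underside; axes as the carrier's. The bar is 116 mm long (carrier's x), 16 mm thick (y), 20 mm tall, flat-sided, on two 12 mm posts 48 mm either side of the middle; below and beside its middle is free space. With three sockets loaded the weight hangs within about 15 mm of the middle.
- slot_red (a point): centre of the floor inside the red cup of the carrier (8 mm above the carrier's underside), z along the cup's axis. The cup is a red plastic ring, 35 mm inside, 43 mm outside, its rim 22 mm above this point. Empty at the start: the red socket belongs here.
- slot_blue (a point): centre of the floor inside the blue cup of the carrier (8 mm above the carrier's underside), z along the cup's axis. The cup is a blue plastic ring, 35 mm inside, 43 mm outside, its rim 22 mm above this point. Holds the blue socket.
- slot_green (a point): centre of the floor inside the green cup of the carrier (8 mm above the carrier's underside), z along the cup's axis. The cup is a green plastic ring, 35 mm inside, 43 mm outside, its rim 22 mm above this point. Holds the green socket.
- socket_red: deep wrench socket: an upright dark steel cylinder, 28 mm diameter, 65 mm tall, 0.12 kg, with a red sleeve round its top 18 mm and red top rim round a black hole. Origin at the centre of its underside, z up its axis. Stands loose on the bench at the start; to be put back.
- socket_yellow: deep wrench socket: an upright dark steel cylinder, 28 mm diameter, 65 mm tall, 0.12 kg, with a yellow sleeve round its top 18 mm and yellow top rim round a black hole. Origin at the centre of its underside, z up its axis. Stands loose on the bench; its own yellow cup in the carrier stays empty. Leave it alone.
- socket_blue: deep wrench socket: an upright dark steel cylinder, 28 mm diameter, 65 mm tall, 0.12 kg, with a blue sleeve round its top 18 mm and blue top rim round a black hole. Origin at the centre of its underside, z up its axis. Stands loose in the blue cup.
- socket_green: deep wrench socket: an upright dark steel cylinder, 28 mm diameter, 65 mm tall, 0.12 kg, with a green sleeve round its top 18 mm and green top rim round a black hole. Origin at the centre of its underside, z up its axis. Stands loose in the green cup.
- spray_can: steel spray can with white cap, 60 mm diameter, 170 mm tall, loose on the bench; leave alone. Origin at the centre of its underside.
- tape_roll: roll of black tape lying flat, 100 mm outside diameter, 25 mm tall, loose; leave alone. Origin at the centre of its underside.
- screwdriver: screwdriver with orange handle lying on the bench, loose; leave alone. Origin under its middle, x along it.
- file: long slim hand tool with pale wooden handle, 250 mm, lying on the bench, loose; leave alone. Origin under its middle, x along it.
There are look-alikes about, which are no part of the job. What is shaped like the carrier but orange or pink is not meant.

How it is judged:
By the outcome, as a careful person would: the job done as asked, in the order asked, and still so for the second after the job is handed in, while the arm keeps its last pose, push and grip.
It also fails if it takes over 54 s, if anything falls off the work surface, if the arm or the gripper's body presses on something with over 40 N, if the wrist force passes 120 N, or if a joint passes its speed limit or range.

## Working session

There is one attempt and no reset: what is moved stays moved. The work goes in short steps, Python scripts to look and compute and a shell command to move; the robot and the scene stay as the last step left them, time stands still between calls to the robot, and variables do not carry over. Pictures are saved under pics/ and viewed, at most 10 in all, crops included, and the job is handed in when it is done.

```bash
mkdir -p pics; cat > h.py <<'E'
import numpy as np, cv2
from plant import r
from scipy.spatial.transform import Rotation as R
def cam(name):
    p=r.camera_params(name); K=np.array(p["mtx"]); D=np.array(p["distortion"])
    if name=="wrist":
        s=r.get_state(); T=np.eye(4); T[:3,:3]=R.from_euler('xyz',s["eef_rot"],degrees=True).as_matrix(); T[:3,3]=s["tcp_pos"]
        T=T@np.array(p["mount"]); return K,D,T[:3,:3],T[:3,3]
    Rc=cv2.Rodrigues(np.array(p["rvec"],float))[0]; t=np.array(p["tvec"],float).ravel()
    return K,D,Rc.T,-Rc.T@t
def ray(c,uv,z):
    K,D,Rm,o=c
    n=cv2.undistortPoints(np.array(uv,float).reshape(-1,1,2),K,D)[:,0]
    d=np.c_[n,np.ones(len(n))]@Rm.T
    return o+d*((z-o[2])/d[:,2])[:,None]
def proj(c,P):
    K,D,Rm,o=c
    rv=cv2.Rodrigues(Rm.T)[0]
    return cv2.projectPoints(np.array(P,float).reshape(-1,3),rv,-Rm.T@o,K,D)[0][:,0]
def shot(name,fn):
    c=cam(name); im=r.capture(name); cv2.imwrite("pics/"+fn,im[:,:,::-1]); return c,im
def blobs(im,minA=25):
    h=cv2.cvtColor(im,cv2.COLOR_RGB2HSV); out=[]
    for n,rs in dict(red=[(0,6),(174,180)],orange=[(7,18)],yellow=[(20,34)],green=[(45,85)],blue=[(98,128)],pink=[(140,173)]).items():
        m=sum(cv2.inRange(h,(a,110,60),(b,255,255)) for a,b in rs)
        k,l,st,ce=cv2.connectedComponentsWithStats(m.astype(np.uint8))
        for i in range(1,k):
            if st[i,4]>=minA: out.append((n,ce[i].round(1).tolist(),st[i].tolist()))
    return out
E
python3 - <<'E'
from h import *
s=r.get_state(); print(s)
for n in("top","scene"):
    c,im=shot(n,n+"0.png"); print(n,c[3])
    for b in blobs(im): print(b, ray(c,b[1],0.065 if n=="top" else 0.06)[0].round(3))
E
```

```text
{'time_s': 0.0, 'joints': array([ 8.57773194e+01,  2.05909245e+01,  6.32352468e-01, -2.16349965e-02,
       -7.01352706e+01, -1.65081764e+01]), 'qd': array([-0.05759573, -0.04580031,  0.11489584,  0.05569062,  0.05394695,
       -0.05691004]), 'joint_torque': array([-1.84541437e-03, -5.82711983e+01,  2.93053079e+01,  6.99680284e+00,
        6.86382395e-03, -1.73519720e-04]), 'tcp_pos': array([0.23877214, 0.63085267, 0.24441286]), 'eef_rot': array([ 1.79904246e+02, -7.16860475e-03, -2.07382192e+01]), 'contact_force': array([-0.22586111, -0.7181845 ,  0.31563295]), 'moment': array([-0.04346847, -0.00113668, -0.01289721]), 'gripper_force': 0.0, 'gripper_width': 0.08734501133302487}
top [ 0.36438391 -0.0142829   1.2518299 ]
('red', [248.9, 158.7], [243, 152, 13, 19, 148]) [0.615 0.179 0.065]
('red', [357.6, 160.2], [353, 156, 10, 10, 55]) [ 0.605 -0.184  0.065]
('red', [322.2, 218.3], [317, 213, 12, 12, 115]) [ 0.413 -0.062  0.065]
('red', [401.2, 228.8], [391, 222, 19, 14, 175]) [ 0.374 -0.322  0.065]
('red', [369.5, 244.6], [360, 230, 25, 33, 40]) [ 0.324 -0.215  0.065]
('red', [389.7,
[... 6202 characters left out ...]
 ]
('blue', [559.8, 194.8], [551, 181, 20, 28, 316]) [0.49 0.67 0.06]
('blue', [589.1, 198.7], [579, 185, 20, 28, 271]) [0.518 0.748 0.06 ]
('blue', [206.2, 190.2], [200, 186, 13, 10, 73]) [ 0.349 -0.38   0.06 ]
('blue', [299.1, 189.6], [293, 186, 12, 8, 59]) [ 0.377 -0.104  0.06 ]
('blue', [571.7, 215.9], [567, 210, 10, 11, 64]) [0.589 0.65  0.06 ]
('blue', [567.1, 233.1], [562, 230, 11, 7, 58]) [0.657 0.597 0.06 ]
('blue', [380.0, 239.9], [376, 234, 10, 12, 80]) [0.625 0.088 0.06 ]
('blue', [378.5, 253.9], [372, 245, 16, 15, 104]) [0.676 0.073 0.06 ]
('blue', [465.3, 303.6], [404, 261, 129, 87, 8795]) [0.858 0.233 0.06 ]
('blue', [634.6, 393.1], [626, 382, 14, 18, 139]) [1.112 0.479 0.06 ]
```

View pics/top0.png

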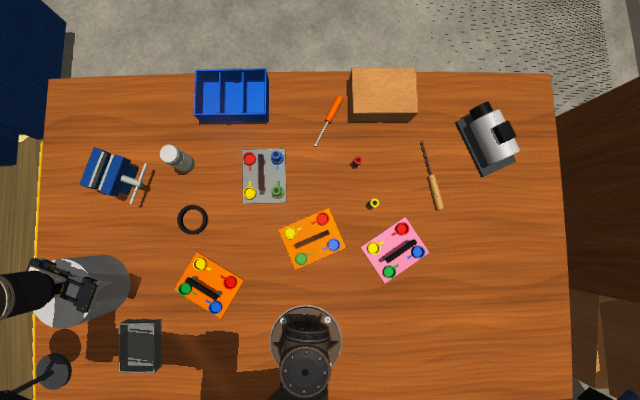

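View pics/scene0.png

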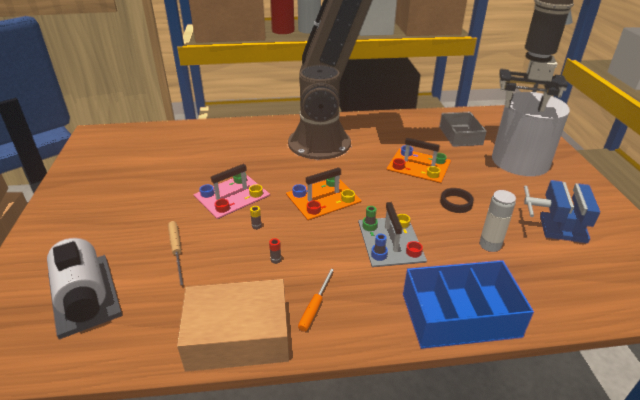

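```bash
python3 - <<'E'
from h import *
im=cv2.imread("pics/top0.png"); sc=cv2.imread("pics/scene0.png")
a=cv2.resize(im[140:215,230:390],None,fx=5,fy=5,interpolation=cv2.INTER_CUBIC)
b=cv2.resize(sc[195:275,260:440],None,fx=4.4445,fy=4.4445,interpolation=cv2.INTER_CUBIC)[:220*1]
cv2.imwrite("pics/crop1.png",np.vstack([a,b[:, :800]]) if b.shape[1]>=800 else a)
c=cam("top")
# tray: grey mask
rgb=im[:,:,::-1]; h=cv2.cvtColor(rgb.copy(),cv2.COLOR_RGB2HSV)
m=cv2.inRange(h,(0,0,70),(180,60,190)); m[:, :235]=0; m[:,295:]=0; m[:140]=0; m[212:]=0
cn=max(cv2.findContours(m,0,2)[0],key=cv2.contourArea)
p=ray(c,cn[:,0].astype(float),0.008)
print(cv2.minAreaRect((p[:,:2]*1000).astype(np.float32)))
# bar: dark mask at z=.095
m=cv2.inRange(h,(0,0,0),(180,255,75)); m[:, :250]=0; m[:,272:]=0; m[:148]=0; m[202:]=0
cn=max(cv2.findContours(m,0,2)[0],key=cv2.contourArea)
p=ray(c,cn[:,0].astype(float),0.095); print(cv2.minAreaRect((p[:,:2]*1000).astype(np.float32)))
for uv in((249,158.5),(249,193)): print(ray(c,uv,.03))
print(ray(c,(373.9,202.8),.065))
s=r.get_state(); Rm=R.from_euler('xyz',s["eef_rot"],degrees=True)
print(Rm.inv().apply(np.array([.606,-.185,.2])-s["tcp_pos"])*1000, (Rm.inv()*R.from_euler('xyz',[180,0,-90],degrees=True)).as_rotvec())
print(np.array(r.camera_params("wrist")["mount"]).round(3))
E
```

```text
((567.2272338867188, 136.13677978515625), (188.9623260498047, 148.1016845703125), 1.332657814025879)
((566.4577026367188, 136.158203125), (114.79100799560547, 16.23261260986328), 0.05969979986548424)
[[0.62324289 0.18409996 0.03      ]]
[[0.50421468 0.18378388 0.03      ]]
[[ 0.46126242 -0.23368578  0.065     ]]
[632.3026068  632.97501434  45.52183634] [ 1.18934101e-03 -9.86899541e-04  1.20886102e+00]
[[-0.    -0.959 -0.284  0.077]
 [ 1.    -0.001  0.001 -0.   ]
 [-0.001 -0.284  0.959 -0.139]
 [ 0.     0.     0.     1.   ]]
```

View pics/crop1.png

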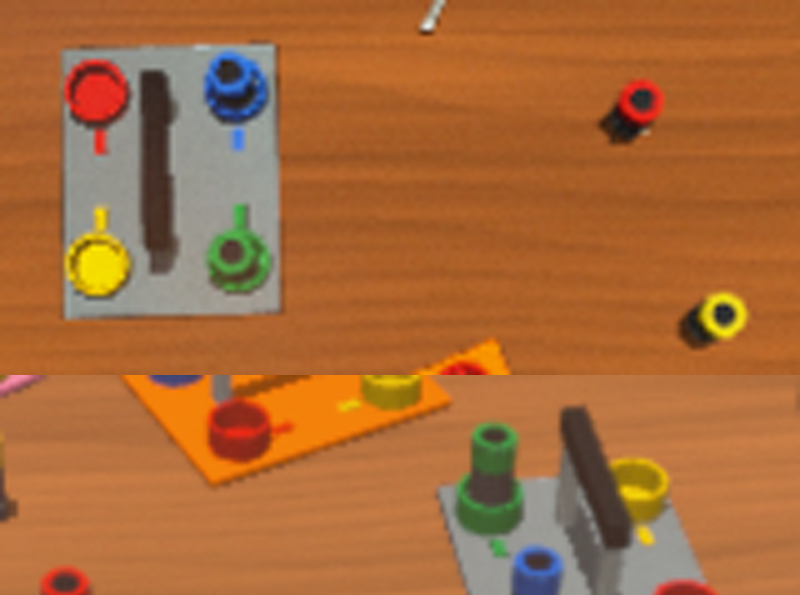

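The carrier wanted is the grey one at top px (263,176). Its look-alikes are orange at (312,238) and (209,285) and pink at (395,250). The red socket is at (357,160). It could be mistaken for the red cups at (249,158), (322,218), (401,229) and (229,282), or for the yellow socket at (374,203). The crop confirms the socket, and that the grey carrier's red cup (249,158) is empty.

```bash
python3 -m pendant '[[40,40,3,0,0,0.1],[80,80,6,0,0,0.25],[120,120,9,0,0,0.4],[165,165,12,0,0,0.55],[210,210,15,0,0,0.7],[255,255,18,0,0,0.85],[300,300,21,0,0,1.0],[345,345,24,0,0,1.1],[390,390,27,0,0,1.209],[435,435,30,0,0,1.209],[480,480,33,0,0,1.209],[525,525,36,0,0,1.209],[565,565,40,0,0,1.209],[600,600,43,0,0,1.209],[620,622,45,0,0,1.209],[632,633,45,0,0,1.209],[632,633,45,0,0,1.209],[632,633,45,0,0,1.209]]' 60
python3 - <<'E'
from h import *
c,im=shot("wrist","w1.png"); s=r.get_state(); print(s["tcp_pos"],s["eef_rot"],s["time_s"])
for b in blobs(im,60):
  if b[0] in("red","yellow"): print(b, ray(c,b[1],.065)[0].round(4))
E
```

```text
time_s: 2.35
tcp_pos: [0.6057, -0.1836, 0.2005]
eef_rot: [180.0, 0.0, -90.0]
contact_force: [0.2, 0.2, -0.3]
gripper_width: 0.06
gripper_force: 0.0
[ 0.60577397 -0.18343231  0.20063001] [-1.79987123e+02  9.90466159e-03 -8.99406810e+01] 2.4
('red', [541.3, 43.2], [513, 16, 57, 65, 2283]) [ 0.4069 -0.3249  0.065 ]
('red', [582.0, 47.9], [574, 34, 18, 34, 136]) [ 0.3689 -0.3214  0.065 ]
('red', [529.9, 115.8], [507, 60, 48, 115, 333]) [ 0.4041 -0.2623  0.065 ]
('red', [600.3, 96.1], [585, 65, 31, 61, 451]) [ 0.3405 -0.2806  0.065 ]
('red', [319.4, 189.4], [306, 175, 28, 31, 527]) [ 0.6059 -0.1894  0.065 ]
('yellow', [559.2, 115.1], [555, 109, 10, 14, 83]) [ 0.3758 -0.2631  0.065 ]
('yellow', [581.0, 141.9], [565, 122, 39, 38, 732]) [ 0.3478 -0.2379  0.065 ]
('yellow', [462.0, 142.6], [445, 129, 37, 30, 683]) [ 0.466  -0.2369  0.065 ]
```

View pics/w1.png

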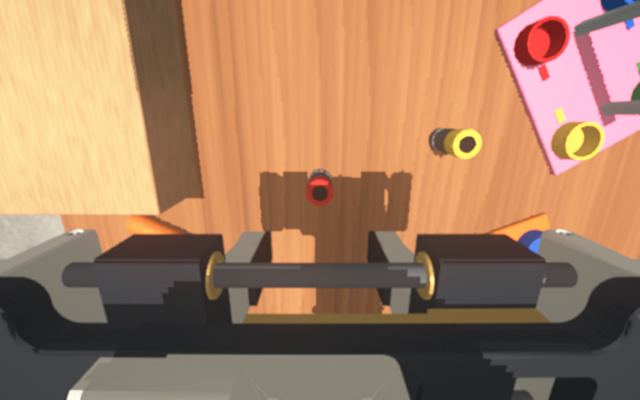

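The picture shows the red socket at (319,190), between the open fingers. The yellow socket is at (462,143), the box is clear to the left, and only the pink carrier is nearby. I'll descend and grip.

```bash
python3 -m pendant '[[2,0,30,0,0,0],[3.5,0,70,0,0,0],[3.5,0,105,0,0,0],[3.5,0,130,0,0,0],[3.5,0,145,0,0,0],[3.5,0,150,0,0,0],[3.5,0,150,0,0,0],[3.5,0,150,0,0,0]]' 60
python3 -m pendant '[[0,0,0,0,0,0],[0,0,0,0,0,0],[0,0,0,0,0,0],[0,0,0,0,0,0],[0,0,0,0,0,0],[0,0,0,0,0,0],[0,0,0,0,0,0],[0,0,0,0,0,0]]' 10 25
python3 -m pendant '[[0,0,-20,0,0,0],[0,0,-50,0,0,0],[0,0,-80,0,0,0],[0,0,-100,0,0,0],[0,0,-100,0,0,0],[0,0,-100,0,0,0]]'
python3 - <<'E'
from h import *
c,im=shot("wrist","w2.png"); s=r.get_state(); print(s["tcp_pos"],s["eef_rot"],s["time_s"])
cv2.imwrite("pics/w2c.png",cv2.resize(im[170:330,220:420,::-1],None,fx=3,fy=3,interpolation=cv2.INTER_CUBIC))
for b in blobs(im,60):
  if b[0]=="red": print(b, ray(c,b[1],s["tcp_pos"][2]+.015)[0].round(4))
print(proj(c,s["tcp_pos"]+np.array([0,0,.015])))
E
```

```text
time_s: 3.4
tcp_pos: [0.6067, -0.1879, 0.0515]
eef_rot: [-179.9, -0.0, -90.0]
contact_force: [-1.2, -0.3, 0.4]
gripper_width: 0.0602
gripper_force: 0.0
time_s: 4.4
tcp_pos: [0.606, -0.188, 0.0504]
eef_rot: [180.0, -0.0, -90.0]
contact_force: [-0.2, -1.4, 1.5]
gripper_width: 0.0276
gripper_force: 25.0
time_s: 5.15
tcp_pos: [0.6053, -0.1878, 0.1492]
eef_rot: [179.9, 0.0, -90.0]
contact_force: [-0.1, -0.8, -2.3]
gripper_width: 0.0274
gripper_force: 25.0
[ 0.60516713 -0.18781904  0.14897906] [ 1.79883904e+02  2.14493291e-02 -9.00180498e+01] 5.2
('red', [584.6, 32.8], [549, 0, 73, 79, 3448]) [ 0.4985 -0.2976  0.164 ]
('red', [563.1, 113.1], [540, 52, 52, 136, 477]) [ 0.4998 -0.2665  0.164 ]
('red', [319.3, 251.0], [294, 236, 52, 27, 1114]) [ 0.6057 -0.2007  0.164 ]
('red', [320.2, 293.5], [297, 288, 47, 13, 381]) [ 0.6052 -0.1762  0.164 ]
('red', [494.7, 302.5], [480, 288, 30, 33, 722]) [ 0.5123 -0.1702  0.164 ]
[[320.30880468 273.86831822]]
```

View pics/w2c.png

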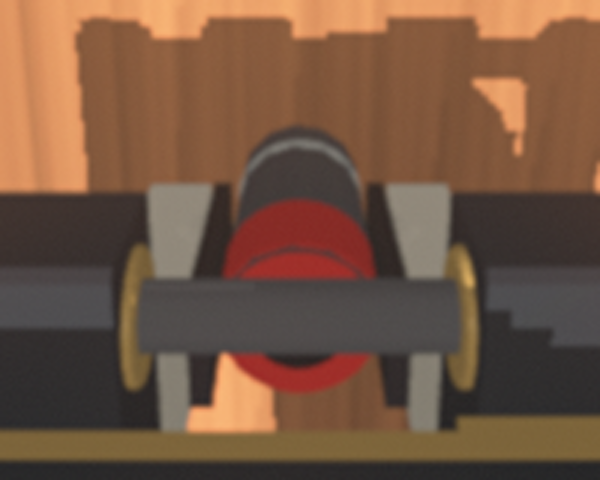

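The socket is gripped and upright. Its top ellipse, at full-image rows 253–301, shows it sitting about 2 mm to +y of the TCP. I'll carry it past the red cup so the wrist camera can see the cup.

```bash
python3 -m pendant '[[-15,-1,-15,0,0,0],[-45,-3,-35,0,0,0],[-85,-5,-51,0,0,0],[-130,-7,-51,0,0,0],[-175,-9,-51,0,0,0],[-220,-11,-51,0,0,0],[-265,-13,-51,0,0,0],[-310,-15,-51,0,0,0],[-355,-17,-51,0,0,0],[-395,-19,-51,0,0,0],[-425,-21,-51,0,0,0],[-442,-22,-51,0,0,0],[-448,-22,-51,0,0,0],[-448,-22,-51,0,0,0],[-448,-22,-51,0,0,0],[-448,-22,-51,0,0,0]]'
python3 - <<'E'
from h import *
c,im=shot("wrist","w3.png"); s=r.get_state(); print(s["tcp_pos"],s["eef_rot"],s["time_s"])
for b in blobs(im,40):
  if b[0] in("red","yellow","blue","green"): print(b, ray(c,b[1],.03)[0].round(4))
E
```

```text
time_s: 7.2
tcp_pos: [0.6281, 0.2592, 0.2016]
eef_rot: [-180.0, 0.0, -90.1]
contact_force: [-0.9, 0.2, -1.0]
gripper_width: 0.0276
gripper_force: 25.0
[0.6280691 0.2592978 0.2015403] [-1.79994015e+02  3.02882977e-03 -9.00495494e+01] 7.25
('red', [322.0, 120.0], [303, 101, 38, 39, 1154]) [0.6253 0.1851 0.03  ]
('red', [350.2, 120.0], [344, 118, 14, 6, 68]) [0.5948 0.1851 0.03  ]
('red', [319.3, 250.9], [294, 236, 52, 27, 1119]) [0.6284 0.3416 0.03  ]
('red', [319.4, 293.2], [297, 288, 45, 12, 350]) [0.6284 0.4027 0.03  ]
('yellow', [563.9, 11.5], [549, 0, 43, 24, 428]) [0.3864 0.0814 0.03  ]
('yellow', [567.7, 1.2], [557, 0, 23, 4, 67]) [0.3847 0.0725 0.03  ]
('yellow', [430.0, 118.7], [408, 100, 43, 39, 1161]) [0.5083 0.1837 0.03  ]
('yellow', [607.0, 230.5], [602, 226, 11, 10, 52]) [0.2747 0.3152 0.03  ]
('yellow', [605.0, 243.0], [589, 237, 30, 15, 153]) [0.2722 0.332  0.03  ]
('green', [443.2, 20.1], [416, 0, 65, 47, 1337]) [0.5054 0.0897 0.03  ]
('green', [402.4, 25.8], [396, 22, 14, 8, 88]) [0.5455 0.0948 0.03  ]
('blue', [321.4, 22.9], [301, 0, 41, 48, 1177]) [0.6261 0.0923 0.03  ]
('blue', [351.6, 26.0], [346, 23, 13, 7, 84]) [0.596 0.095 0.03 ]
('blue', [107.8, 142.5], [0, 40, 220, 223, 40778]) [0.8638 0.2084 0.03  ]
('blue', [132.7, 289.5], [111, 287, 45, 5, 177]) [0.8726 0.3974 0.03  ]
```

View pics/w3.png

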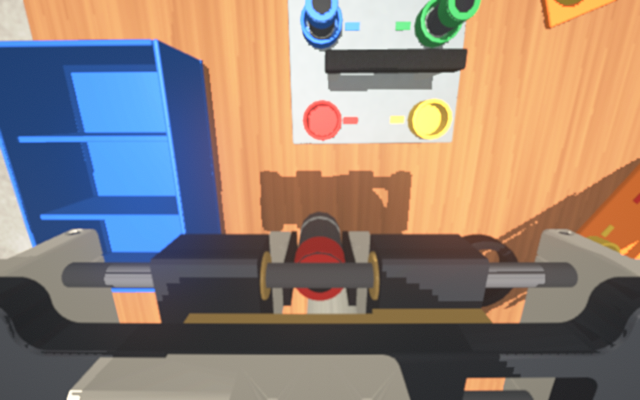

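The red cup is centred at (321.5,120), giving (0.6255, 0.185). It is empty and clear of everything else. I'll move over it and lower partway.

```bash
python3 -m pendant '[[20,0.5,0,0,0,0],[50,1.5,10,0,0,0],[70,2.5,30,0,0,0],[76,2.5,60,0,0,0],[76,2.5,85,0,0,0],[76,2.5,95,0,0,0],[76,2.5,98,0,0,0],[76,2.5,98,0,0,0],[76,2.5,98,0,0,0]]'
python3 - <<'E'
from h import *
P=[r.get_state()["tcp_pos"]]
c,im=shot("scene","s2.png"); P.append(r.get_state()["tcp_pos"]); c2,im2=shot("top","t2.png"); P.append(r.get_state()["tcp_pos"]); print(np.mean(P,0))
a=cv2.resize(im[170:290,350:470],None,fx=4,fy=4,interpolation=cv2.INTER_CUBIC); 
b=cv2.resize(im2[140:210,230:300],(480,480),interpolation=cv2.INTER_CUBIC)[:, :320]
cv2.imwrite("pics/c2.png",np.hstack([a,b])[:,:,::-1])
E
```

```text
time_s: 8.38
tcp_pos: [0.626, 0.1844, 0.1044]
eef_rot: [-179.9, 0.0, -90.0]
contact_force: [0.3, -0.5, 0.2]
gripper_width: 0.0275
gripper_force: 25.0
[0.62587455 0.18436881 0.10427661]
```

View pics/c2.png

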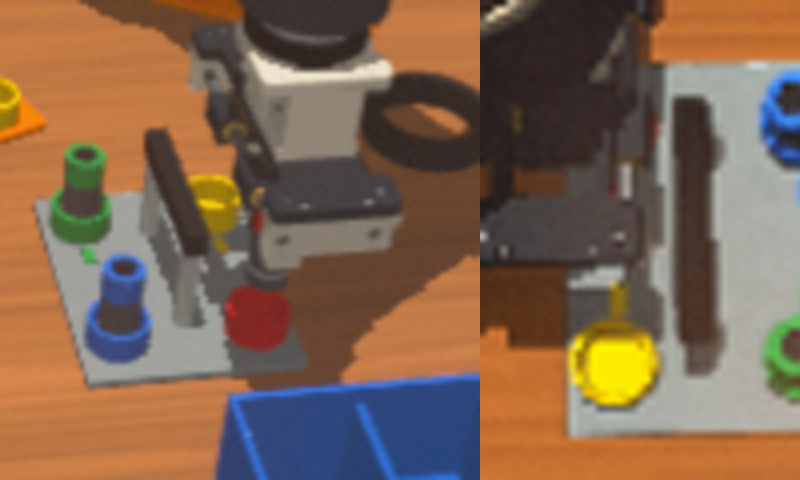

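In the scene crop, the socket hangs right over the red cup (crop 258,318), clear of the handle. I'll correct 1 mm and lower into the cup.

```bash
python3 -m pendant '[[1.2,0,8,0,0,0],[1.2,0,18,0,0,0],[1.2,0,26,0,0,0],[1.2,0,31,0,0,0],[1.2,0,34,0,0,0],[1.2,0,34,0,0,0]]'
python3 -m pendant '[[0,0,4,0,0,0],[0,0,7,0,0,0],[0,0,10,0,0,0],[0,0,10,0,0,0],[0,0,10,0,0,0]]'
```

```text
time_s: 9.22
tcp_pos: [0.6254, 0.1828, 0.0691]
eef_rot: [180.0, -0.0, -90.0]
contact_force: [-0.3, -0.3, -1.7]
gripper_width: 0.0275
gripper_force: 25.0
time_s: 9.85
tcp_pos: [0.6255, 0.1828, 0.0594]
eef_rot: [-180.0, -0.0, -90.0]
contact_force: [0.3, 0.3, -1.9]
gripper_width: 0.0272
gripper_force: 25.0
```

```bash
python3 -m pendant '[[0,0,0.8,0,0,0],[0,0,1,0,0,0],[0,0,1,0,0,0],[0,0,1,0,0,0]]'
python3 -m pendant '[[0,0,0,0,0,0],[0,0,0,0,0,0],[0,0,0,0,0,0],[0,0,0,0,0,0],[0,0,0,0,0,0]]' 46
python3 -m pendant '[[0,0,-10,0,0,0],[0,0,-30,0,0,0],[0,0,-70,0,0,0],[0,0,-110,0,0,0],[0,0,-130,0,0,0],[-40,20,-130,0,0,0],[-75,35,-130,0,0,0],[-75,35,-130,0,0,0],[-75,35,-130,0,0,0]]'
python3 - <<'E'
from h import *
c,im=shot("wrist","w4.png"); s=r.get_state(); print(s["tcp_pos"],s["eef_rot"],s["time_s"])
for b in blobs(im,60):
  if b[0] in("red","blue","green","yellow"): print(b, ray(c,b[1],.03)[0].round(4))
h=cv2.cvtColor(im,cv2.COLOR_RGB2HSV)
m=cv2.inRange(h,(0,0,0),(180,255,45)); m[110:]=0
cn=max(cv2.findContours(m,0,2)[0],key=cv2.contourArea)
p=ray(c,cn[:,0].astype(float),.095); print(cv2.minAreaRect((p[:,:2]*1000).astype(np.float32)))
E
```

```text
time_s: 10.35
tcp_pos: [0.6255, 0.1829, 0.0584]
eef_rot: [-180.0, 0.0, -90.0]
contact_force: [0.2, -0.4, -0.6]
gripper_width: 0.0274
gripper_force: 25.0
time_s: 10.98
tcp_pos: [0.6255, 0.1828, 0.0584]
eef_rot: [-180.0, -0.0, -90.0]
contact_force: [0.1, 0.3, 0.4]
gripper_width: 0.0461
gripper_force: 0.0
time_s: 12.1
tcp_pos: [0.5905, 0.2579, 0.1889]
eef_rot: [-180.0, 0.0, -90.0]
contact_force: [0.7, -0.0, -0.4]
gripper_width: 0.046
gripper_force: 0.0
[0.59061931 0.25746827 0.18878511] [-1.79983636e+02  5.21240208e-03 -9.00074276e+01] 12.15
('red', [287.5, 121.2], [266, 101, 42, 41, 1025]) [0.6239 0.1849 0.03  ]
('red', [318.4, 121.0], [312, 119, 14, 5, 69]) [0.5918 0.1847 0.03  ]
('red', [633.1, 181.2], [625, 164, 15, 33, 373]) [0.2395 0.2484 0.03  ]
('red', [620.6, 201.1], [615, 196, 13, 12, 75]) [0.2465 0.2717 0.03  ]
('yellow', [541.7, 8.0], [522, 0, 55, 22, 536]) [0.3809 0.0812 0.03  ]
('yellow', [401.1, 119.6], [378, 101, 41, 40, 615]) [0.5058 0.1832 0.03  ]
('yellow', [635.3, 252.4], [629, 245, 11, 13, 93]) [0.2077 0.3366 0.03  ]
('green', [408.2, 19.5], [383, 0, 58, 46, 1254]) [0.5065 0.0917 0.03  ]
('green', [369.6, 23.3], [363, 20, 14, 8, 98]) [0.543 0.095 0.03 ]
('blue', [282.5, 20.8], [259, 0, 46, 48, 1301]) [0.6258 0.0929 0.03  ]
('blue', [84.7, 144.9], [0, 37, 187, 226, 34934]) [0.8424 0.2089 0.03  ]
('blue', [118.1, 293.7], [112, 288, 14, 12, 131]) [0.8448 0.3941 0.03  ]
((588.3789672851562, 145.47027587890625), (34.862728118896484, 0.7140195965766907), 0.043133921921253204)
```

View pics/w4.png

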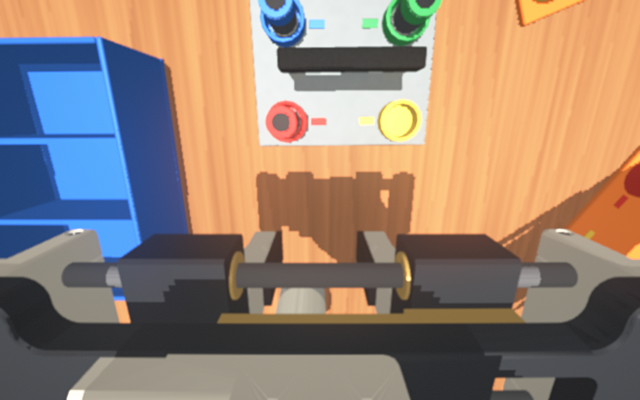

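The red socket stands in its cup (287,121). The bar handle spans (278–427, 48–70), and its centre is at (0.566, 0.136) with yaw about 0.7°. I'll turn and move over the handle.

```bash
python3 -m pendant '[[10,2,0,0,0,-0.15],[24,5,0,0,0,-0.33],[38,8,0,0,0,-0.51],[52,11,0,0,0,-0.69],[66,14,0,0,0,-0.87],[80,17,0,0,0,-1.05],[94,20,0,0,0,-1.23],[108,22,0,0,0,-1.4],[117,24,0,0,0,-1.53],[121.5,24.6,0,0,0,-1.583],[121.5,24.6,0,0,0,-1.583],[121.5,24.6,0,0,0,-1.583],[121.5,24.6,0,0,0,-1.583]]' 70
python3 - <<'E'
from h import *
c,im=shot("wrist","w5.png"); s=r.get_state(); print(s["tcp_pos"],s["eef_rot"],s["joints"],s["time_s"])
print(proj(c,[[.566+a,.136+b,.095] for a in(-.058,.058) for b in(-.008,.008)]).round(0).tolist())
E
```

```text
time_s: 13.78
tcp_pos: [0.566, 0.1363, 0.1883]
eef_rot: [180.0, 0.0, 0.7]
contact_force: [-0.6, 0.6, -0.5]
gripper_width: 0.07
gripper_force: 0.0
[0.56590967 0.13642752 0.18831398] [1.79996198e+02 4.17938791e-03 6.71521644e-01] [ 3.27921561e+01  1.43824281e+01 -1.59311496e+01  1.15623707e-03
 -5.96919837e+01  5.78787821e+01] 13.825
[[327.0, 266.0], [310.0, 266.0], [330.0, 141.0], [311.0, 141.0]]
```

View pics/w5.png

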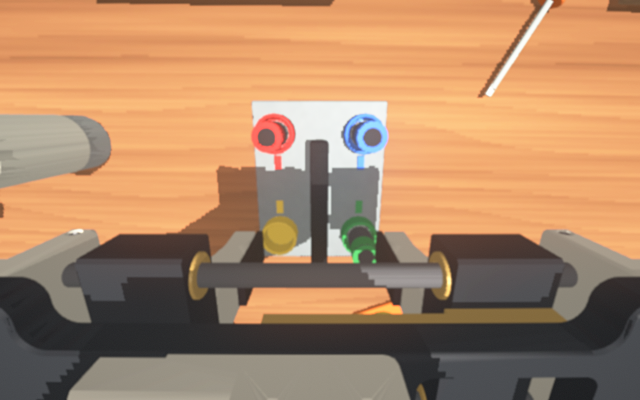

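The bar is at columns 308–328 with its end at row 141, as predicted to within 2 px. I'll descend and grip it.

```bash
python3 -m pendant '[[0,-0.5,20,0,0,0],[0,-1,50,0,0,0],[0,-1,75,0,0,0],[0,-1,92,0,0,0],[0,-1,101,0,0,0],[0,-1,103.5,0,0,0],[0,-1,103.5,0,0,0],[0,-1,103.5,0,0,0]]'
python3 -m pendant '[[0,0,0,0,0,0],[0,0,0,0,0,0],[0,0,0,0,0,0],[0,0,0,0,0,0],[0,0,0,0,0,0],[0,0,0,0,0,0],[0,0,0,0,0,0],[0,0,0,0,0,0],[0,0,0,0,0,0],[0,0,0,0,0,0]]' 5 60
```

```text
time_s: 14.82
tcp_pos: [0.5663, 0.1376, 0.0856]
eef_rot: [-180.0, -0.1, 0.7]
contact_force: [0.1, 0.1, 0.3]
gripper_width: 0.0702
gripper_force: 0.0
time_s: 16.08
tcp_pos: [0.5658, 0.1372, 0.0848]
eef_rot: [180.0, 0.0, 0.7]
contact_force: [1.5, -2.5, 0.8]
gripper_width: 0.0155
gripper_force: 60.0
```

Gripped at about 16 mm with 60 N. I'll lift gently.

```bash
python3 -m pendant '[[0,0,-2,0,0,0],[0,0,-5,0,0,0],[0,0,-10,0,0,0],[0,0,-17,0,0,0],[0,0,-25,0,0,0],[0,0,-33,0,0,0],[0,0,-41,0,0,0],[0,0,-49,0,0,0],[0,0,-57,0,0,0],[0,0,-65,0,0,0],[0,0,-73,0,0,0],[0,0,-81,0,0,0],[0,0,-88,0,0,0],[0,0,-94,0,0,0],[0,0,-98,0,0,0],[0,0,-100,0,0,0],[0,0,-100,0,0,0],[0,0,-100,0,0,0],[0,0,-100,0,0,0],[0,0,-100,0,0,0]]'
python3 - <<'E'
from h import *
c,im=shot("scene","s6.png"); c2,i2=shot("wrist","w6.png"); print(r.get_state()["moment"])
a=cv2.resize(im[100:280,330:510],(480,480),interpolation=cv2.INTER_CUBIC)
b=cv2.resize(i2[90:290,240:400],(320,400),interpolation=cv2.INTER_CUBIC); b=cv2.copyMakeBorder(b,0,80,0,0,0)
cv2.imwrite("pics/c6.png",np.hstack([a,b])[:,:,::-1])
E
```

```text
time_s: 18.58
tcp_pos: [0.5658, 0.1373, 0.1847]
eef_rot: [180.0, 0.0, 0.7]
contact_force: [0.6, -0.0, -6.5]
gripper_width: 0.0156
gripper_force: 60.0
[0.07840561 0.05159169 0.07201156]
```

View pics/c6.png

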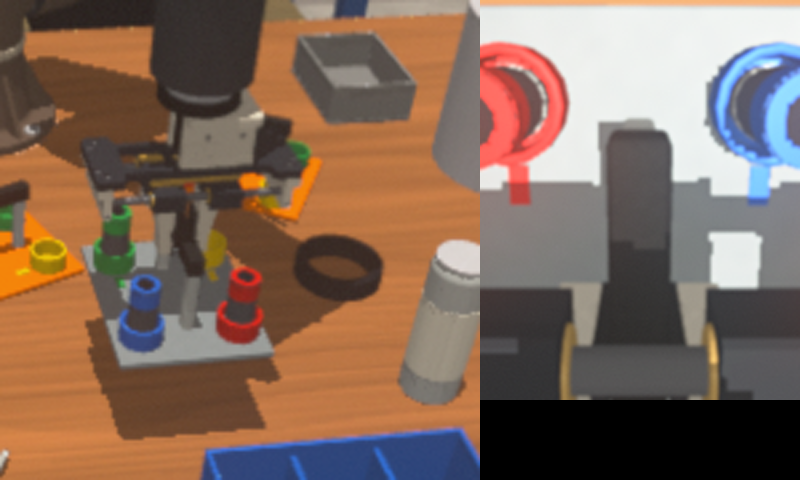

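All three sockets are in their cups and the carrier is off the bench, in the crop at red (240,300), blue (143,310) and green (116,240). I'll check that it's level.

```bash
python3 - <<'E'
from h import *
c=cam("scene"); s=r.get_state(); t=s["tcp_pos"]; R0=R.from_euler('z',.7,degrees=True)
for pitch in(-4,0,4):
    Rp=R0*R.from_euler('y',pitch,degrees=True)
    P=[Rp.apply([x,y,z])+t for x,y,z in[(.095,.075,-.077),(.095,-.075,-.077),(-.095,-.075,-.077),(.06,.048,-.012),(.06,-.048,-.012),(-.06,-.048,-.012)]]
    print(pitch,((proj(c,P)-[330,100])*480/180).round(0).tolist())
print(s["qd"].round(2))
E
```

```text
-4 [[278.0, 348.0], [122.0, 361.0], [81.0, 252.0], [247.0, 272.0], [146.0, 279.0], [117.0, 214.0]]
0 [[275.0, 350.0], [120.0, 363.0], [80.0, 244.0], [246.0, 275.0], [146.0, 283.0], [117.0, 210.0]]
4 [[272.0, 351.0], [118.0, 364.0], [80.0, 236.0], [245.0, 278.0], [145.0, 286.0], [117.0, 206.0]]
[-0.11 -0.11 -0.02 -0.01  0.02  0.04]
```

It's level: the observed corners and socket tops match the 0° prediction to within about 3 px. It's also still, so I'm handing in.

```bash
python3 -c "
from plant import r
print(r.close_job())"
```

```text
the job is handed in; nothing more can be done
None
```

The red socket is back in its cup, and the job is handed in with the carrier held by its handle, level and still, about 10 cm above the bench; red, blue and green are in their cups, and the yellow socket and everything else were left alone.

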